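Make up the roast kit and the soup kit

TASK

Make up the two kit trays for the cooking class: the green tray is the roast kit and gets the white thermometer unit and the herb jar with the green lid top; the navy tray is the soup kit and gets the tin and the spice jar with the red lid top. The thermometer is locked in its charging dock by a spring latch hidden under it: press it down firmly until it lets go and springs up, then lift it out. Stand each thing upright and fully down in the recess made for it, and leave the jar with the blue and beige lid top and the salt shaker where they are.

Things in the scene. Friction and masses are not known exactly. Their poses are not given: they have to be found in the camera images.
- thermometer: white thermometer unit, upright block 60 (x) by 34 (y) by 70 mm tall, ribbed charcoal push pad on top, display on its -x face; origin at the centre of its underside, z up. Grasp across y, on the white part (over 21 mm above the origin). Starts locked in the dock, x axes alike: push the middle of its top straight down 10 to 11 mm (about 10 N), let go, it springs up and lifts out. 0.13 kg.
- dock: charging dock, fixed: dark grey socket 86 (x) by 52 (y) mm, rim 50 mm above its underside, on a black foot plate with a steel probe clipped along its +x edge; origin at the socket's centre, on its underside. The locked thermometer's underside is 18 mm above this origin, its top at 88 mm. Once pushed down the latch stays open and the thermometer rises to stand 8 mm higher than when locked.
- green_tray: sage green tray (roast kit), fixed: 92 (x) by 158 (y) mm, 14 mm high; origin at the centre of its underside. Two recesses 10 mm deep, floor 4 mm above the origin: rectangular, 74 (x) by 48 (y) mm, centred at x = 0, y = +38 mm, for the thermometer (its x along the tray's x, either way round); round, 52 mm diameter, at x = 0, y = -38 mm, for the herb jar.
- navy_tray: navy blue tray (soup kit), fixed: 92 (x) by 158 (y) mm, 14 mm high; origin at the centre of its underside. Two round recesses 10 mm deep, floor 4 mm above the origin: a large one, 68 mm diameter, at x = 0, y = +38 mm, for the tin; a small one, 52 mm diameter, at x = 0, y = -38 mm, for the red-topped spice jar.
- spice_a: herb jar, clear with a dark label, its lid's top dark olive green seen from above; belongs in the green tray: 41 mm across, 105 mm tall, screw lid with dark brown sides; origin at the centre of its underside, z up. Stands loose on the worktop. About 0.11 kg.
- spice_b: jar of red spice with a blue label, its lid's top rusty red seen from above; belongs in the navy tray: 41 mm across, 105 mm tall, screw lid with dark brown sides; origin at the centre of its underside, z up. Stands loose on the worktop. About 0.11 kg.
- spice_c: third jar, of pale spice with a blue label, its lid's top beige with a blue mark seen from above; belongs to neither kit, leave it where it is: 41 mm across, 105 mm tall, screw lid with dark brown sides; origin at the centre of its underside, z up. Stands loose on the worktop. About 0.11 kg.
- small_tin: small blue and gold food tin with a pull ring, to be moved to the navy tray: 57 mm across, 72 mm tall; origin at the centre of its underside, z up. Standing loose on the worktop.
- salt_shaker: glass salt shaker with a grey-white domed top, to be left where it is: 44 mm across, 90 mm tall; origin at the centre of its underside, z up.
Not all that is in view belongs to the job. Leave any orange, purple or turquoise look-alike of the spice_a alone.

How it is judged:
By the outcome, as a careful person would: the job done as asked, in the order asked, and still so for the second after the job is handed in, with the robot touching nothing.
It also fails if it takes over 134 s, if anything falls off the work surface, if the arm or the gripper's body presses on something with over 40 N, if the wrist force passes 120 N, or if a joint passes its speed limit or range.

ROBOT

A 6-joint arm with a two-finger parallel gripper is mounted at the origin on a cart in front of the work surface, level with it; the furniture and walls round the work are solid. World frame = base frame: x ahead of the robot, y to its left, z up, the work surface at z = 0. Lengths are in m, angles in rad, forces in N, time in s.
With the tool pointing down it reaches from about 0.375 to 0.9 m from the base axis. Payload 3.1 kg.
Tool frame: the origin (TCP) lies between the finger pads; the fingertips stand manip.finger_overhang ahead of it and the grasp point (between the pads) lies 5 mm behind it (manip.finger_overhang is the distance from the TCP to the fingertips, in m); z points along the fingers, y is the line along which they close (so a half turn about z gives the same grasp; the last joint's range is limited). The gripper opens to 85 mm and grips with 20 to 120 N. Pads are 22 mm wide; open, the fingers measure 114 mm over their backs; the gripper's body (76 mm by 85 mm) begins 54 mm behind the grasp point. The pads swing forward as they close: fully open they stand 13 mm farther back than shut.
Start: joints at [-1.321, 0.527, 1.433, -0, 1.181, -0.178], TCP at [0.26, -0.568, 0.245] pointing down, gripper open.
Joint ranges: [-3.08, 3.08], [-0.75, 2.2], [0.22, 2.44], [-1.43, 4.57], [0, 2.65], [-2.85, 2.85]. Speed limits (rad/s): [2.79, 2.79, 3.14, 3.14, 3.14, 3.14].

INTERFACE

Orientations are given as a unit quaternion [x, y, z, w].
In Python, from station import manip gives the robot as it stands.
- The arm moves only by the tool drive_tool, never from a script. Its argument "plan" is a list of rows, each a list of 7 numbers: the shift along the tool's x, y, z in m, then the turn, a rotation vector about the tool's x, y, z in degrees, then the opening, from -1 (shut) to 1 (fully open). In form: [[x, y, z, wx, wy, wz, gripper], ...]. A call has 1 to 10 rows; each row shifts and turns the commanded pose from where the row before left it, along the tool's axes as they then stand; what a row does not reach is not made up. A row lasts 1/10 s, in which the tool goes at most 50 mm and 8.59 degrees, less where a joint would pass 70% of its speed; a pose out of reach is approached as far as the arm can. A call is refused whole if a number of a shift passes 0.05 or a number of a turn 8.59, either way. A call with a gripper value outside its range is refused whole. The fingers move at their own pace and stop on an object; "newtons" is the grip in N (left out, the last holds). Time passes only in rows, so rows that do not move let the fingers close. It gives the time, the measured TCP pose, the force, the opening and the grip force at its end, in the units of the state.
- manip.sense(): the state, without advancing time (a new reading comes with each control period).
- manip.snapshot(name): name is "side" or "top"; returns a dict with "image" (480x640x3 uint8, red, green, blue), "z_map" (480x640 float32, m along the optical axis (not along the pixel's ray), 0 where there is no reading), "fov_y" (degrees; the focal length in pixels is half the picture's height over the tangent of half this angle, whatever the lens; pixels are square), "cx", "cy" (the principal point, pixels), "k1" (the pictures are not rectified: a ray, as slopes to the right and down, at radius r is drawn at 1 + k1 r^2 times it, then the intrinsics apply), "extrinsics" (4x4, takes a point from camera to world coordinates). Camera axes: x right, y up, looking along -z (the intrinsics and any distortion apply to the point x, -y, -z); pixel columns grow to the right and rows downward; lengths in m; the calibration is good to about 2 mm. A picture is of the moment at which its call begins.
- manip.sign_off(): hands the job in; it is judged then, once.
The state is a dict: "t": time; "q": joint angles; "qd": joint speeds; "tau": joint torques, N m; "tcp_pos": TCP position; "tool_rot": TCP orientation; "force": force on the tool from outside, world axes, zero at the start; "ft_torque": the same for the moment, N m; "finger_gap": opening from 0.0 (shut) to 1.0 (fully open); "gripper_force": force on a finger pad.
Only numpy, scipy, OpenCV 4.12 (cv2) and the standard library are available. Lean on these libraries where they do the work, as an engineer would, in place of code of your own. Each camera call takes 0.05 s, during which the arm holds its last target. There are 200 camera calls.

## Working session

There is one attempt and no reset: what is moved stays moved. The work goes in short steps, Python scripts to look and compute and a tool call to move; the robot and the scene stay as the last step left them, time stands still between calls to the robot, and variables do not carry over. Pictures are saved under pics/ and viewed, at most 14 in all, crops included, and the job is handed in when it is done.

Besides the shell and the picture viewer there is one more tool, called after "Call:" as name([rows], argument=value, ...), one row to a line, values as JSON. drive_tool: Moves the arm, as the interface text tells. Its arguments: {"type":"object","properties":{"plan":{"type":"array"},"newtons":{"type":"number"}},"required":["plan"]}

```bash
mkdir -p pics; cat > h.py <<'E'
import numpy as np, cv2
from station import manip
def snap(n):
    s=manip.snapshot(n); return s
def save(s,p,box=None,scale=1):
    im=s["image"][:,:,::-1]
    if box: im=im[box[1]:box[3],box[0]:box[2]]
    cv2.imwrite(p,cv2.resize(im,None,fx=scale,fy=scale,interpolation=cv2.INTER_CUBIC))
def rays(s,uv):
    f=240/np.tan(np.radians(s["fov_y"])/2)
    K=np.array([[f,0,s["cx"]],[0,f,s["cy"]],[0,0,1.]])
    p=cv2.undistortPoints(np.array(uv,float).reshape(-1,1,2),K,np.array([s["k1"],0,0,0.])).reshape(-1,2)
    return np.c_[p[:,0],-p[:,1],-np.ones(len(p))]
def at_z(s,uv,z):
    E=np.array(s["extrinsics"]); d=rays(s,uv)@E[:3,:3].T; o=E[:3,3]
    return o+d*((z-o[2])/d[:,2])[:,None]
def cloud(s):
    v,u=np.mgrid[:480,:640]; uv=np.c_[u.ravel(),v.ravel()]
    E=np.array(s["extrinsics"]); zm=s["z_map"].ravel()
    P=(rays(s,uv)*zm[:,None])@E[:3,:3].T+E[:3,3]; P[zm==0]=np.nan
    return P.reshape(480,640,3)
E
python3 - <<'E'
from h import *
for n in("top","side"):
    s=snap(n); save(s,f"pics/{n}0.png"); print(n,s["fov_y"],s["k1"],s["extrinsics"])
    np.save(f"{n}0.npy",s,allow_pickle=True)
print(manip.sense(),manip.finger_overhang)
E
```

```text
top 53.75344533575212 -0.07893455311983781 [[-0.01430587  0.99686689 -0.077793    0.39239781]
 [-0.9994149  -0.01667297 -0.02986424  0.10364306]
 [-0.03106771  0.07732025  0.99652214  1.16560867]
 [ 0.          0.          0.          1.        ]]
side 47.1561707335415 -0.06398988616731222 [[ 0.98563222  0.07168344 -0.1529399   0.26562319]
 [-0.16883222  0.39141827 -0.9045924  -1.20936587]
 [-0.00498082  0.9174166   0.39789694  0.65338346]
 [ 0.          0.          0.          1.        ]]
{'t': 0.1, 'q': array([-1.32049972e+00,  5.28388619e-01,  1.43375827e+00, -2.28122324e-06,
        1.18139985e+00, -1.78525481e-01]), 'qd': array([-0.00115244, -0.00167026, -0.00386862,  0.00064422, -0.00060371,
       -0.00143997]), 'tau': array([-5.32215818e-04, -4.43305635e+01, -1.78586125e+01, -3.18711691e-04,
        3.87032764e-03,  3.48069690e-06]), 'tcp_pos': array([ 0.25973368, -0.56780637,  0.24442703]), 'tool_rot': array([ 9.77101318e-01,  2.12772318e-01, -3.61082431e-05, -9.76373578e-04]), 'force': array([-0.08799751, -0.64645447,  0.36763178]), 'ft_torque': array([ 0.03818712, -0.01361084, -0.05222367]), 'gripper_force': 0.0, 'finger_gap': 0.9987274417343638} 0.014
```

View pics/top0.png

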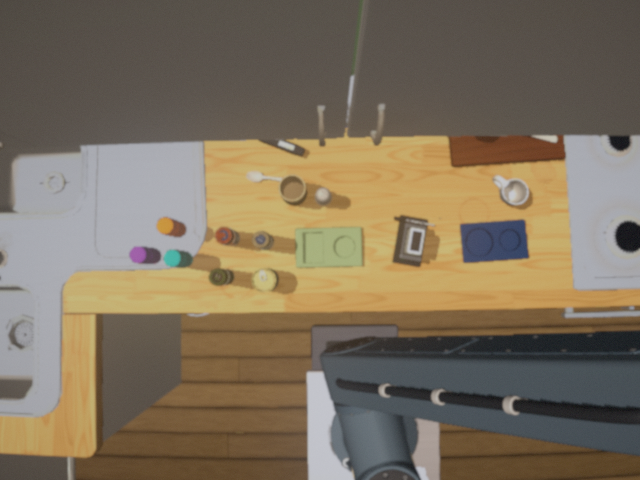

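View pics/side0.png

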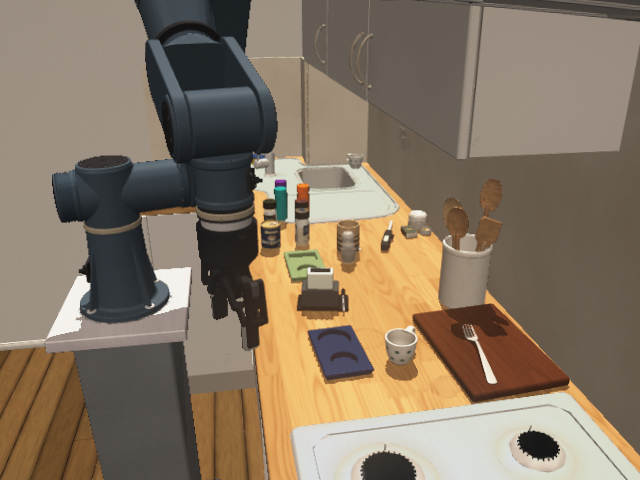

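The top view shows the candidates: brown/red top (227,236), blue-beige (262,240), dark green (221,276), tin (265,280), shaker (323,196), green tray (329,247), dock (411,241) and navy tray (494,241). The orange (167,226), purple (141,255) and turquoise (175,258) items are look-alikes. I'll confirm the jars in an enlarged crop and measure.

```bash
python3 - <<'E'
from h import *
s=np.load("top0.npy",allow_pickle=True).item()
save(s,"pics/c1.png",(120,180,320,310),4)
save(s,"pics/c2.png",(290,205,540,280),3.2)
P=cloud(s)
for u,v in [(224,235),(227,236),(262,240),(262,238),(221,276),(218,276),(265,280),(415,240),(400,260),(494,215),(300,262),(329,230),(313,247),(480,241),(380,290),(500,290),(300,300),(323,196),(290,188),(515,190)]: print((u,v),P[v,u].round(4))
E
```

```text
(224, 235) [0.476  0.3368 0.1104]
(227, 236) [0.4742 0.3316 0.1029]
(262, 240) [0.4635 0.2511 0.1075]
(262, 238) [0.4686 0.2521 0.0998]
(221, 276) [0.3838 0.3451 0.1047]
(218, 276) [0.3839 0.3514 0.1069]
(265, 280) [0.373  0.2506 0.0652]
(415, 240) [ 0.4589 -0.0946  0.0911]
(400, 260) [ 0.4159 -0.0723  0.0059]
(494, 215) [ 5.232e-01 -3.100e-01 -1.000e-04]
(300, 262) [0.4147 0.1716 0.0128]
(329, 230) [0.4914 0.0998 0.0156]
(313, 247) [0.4513 0.1398 0.0013]
(480, 241) [ 0.4593 -0.2718  0.0009]
(380, 290) [ 0.3435 -0.0225 -0.0011]
(500, 290) [ 0.3382 -0.317   0.0006]
(300, 300) [0.3219 0.1735 0.0005]
(323, 196) [0.5638 0.1125 0.0882]
(290, 188) [0.5985 0.1947 0.0063]
(515, 190) [ 0.5834 -0.3618  0.0105]
```

View pics/c1.png

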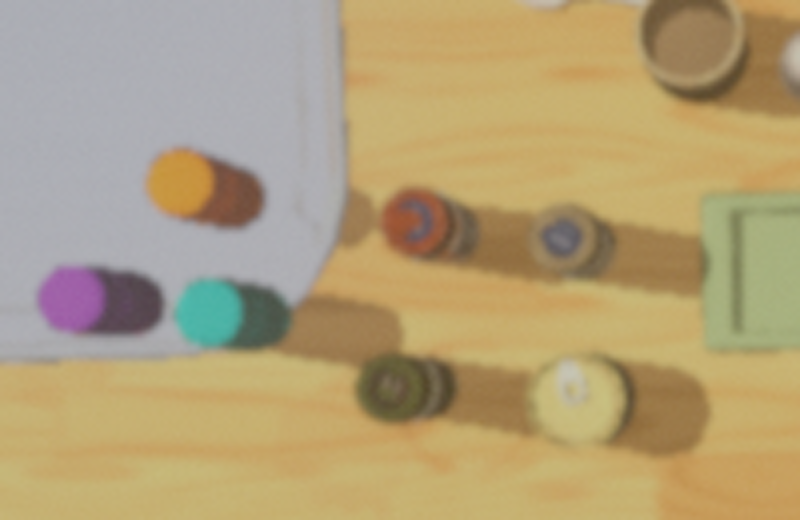

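View pics/c2.png

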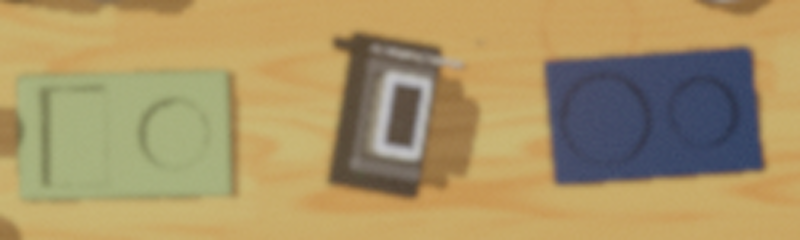

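c1 shows the rusty red lid at (224,235.5), the olive green lid with its glass jar at (218,277), and the beige lid with the blue mark at (261,239), which stays. The plain cylinders in orange, purple and turquoise also stay. The tin is at (265,279.5). c2 shows the trays and the slightly turned dock. Next I'll work out poses.

```bash
python3 - <<'E'
from h import *
s=np.load("top0.npy",allow_pickle=True).item(); P=cloud(s)
f=lambda L:[(290+a/3.2-.3,205+b/3.2-.3) for a,b in L]
for n,L in dict(green=[(20,76),(232,72),(235,195),(20,200)],navy=[(547,63),(749,48),(763,168),(558,184)]).items():
    q=at_z(s,f(L),.014)[:,:2]; y=q[0]+q[3]-q[1]-q[2]; print(n,q.mean(0).round(4),np.linalg.norm(y)/2,"yaw",np.degrees(np.arctan2(-y[0],y[1])).round(1))
q=at_z(s,f([(383,70),(435,75),(420,160),(370,153)]),.088)[:,:2]; x=q[0]+q[1]-q[2]-q[3]
print("thermo",q.mean(0).round(4),np.linalg.norm(x)/2,np.degrees(np.arctan2(x[1],x[0])).round(1))
print("circles g,nL,ns",at_z(s,f([(174,132),(605,119),(704,111)]),.012)[:,:2].round(4).tolist())
print("jars a b c",at_z(s,[(218,276.7),(224.2,235.5),(260.7,239)],.105)[:,:2].round(4).tolist(),"tin",at_z(s,[(265,279.5)],.072)[:,:2].round(4))
# depth based
import cv2
def blob(z0,z1,xr,yr):
    m=(P[...,2]>z0)&(P[...,2]<z1)&(P[...,0]>xr[0])&(P[...,0]<xr[1])&(P[...,1]>yr[0])&(P[...,1]<yr[1])
    n,l,st,c=cv2.connectedComponentsWithStats(m.astype(np.uint8))
    for i in range(1,n):
        if st[i,4]>25:
            Q=P[l==i]; print(c[i].round(),st[i,4],np.median(Q,0).round(4),cv2.minAreaRect(Q[:,:2].astype(np.float32)))
blob(.05,.25,(.3,.68),(-.5,.55))
blob(.008,.02,(.36,.53),(-.4,.2))
E
```

```text
green [0.4499 0.0998] 0.1623849984498457 yaw 0.3
navy [ 0.4584 -0.3029] 0.15781903499692002 yaw 3.3
thermo [ 0.458  -0.0959] 0.060788695254780346 -11.2
circles g,nL,ns [[0.4521, 0.0637], [0.4565, -0.2651], [0.4613, -0.3419]]
jars a b c [[0.3823, 0.3518], [0.4753, 0.3376], [0.466, 0.2544]] tin [[0.3743 0.2497]]
[292. 188.] 266 [0.5883 0.1848 0.0783] ((0.5848523378372192, 0.18369007110595703), (0.06200781092047691, 0.0629957839846611), 89.39143371582031)
[504. 186.] 105 [ 0.5929 -0.3167  0.0527] ((0.5800899863243103, -0.32216817140579224), (0.07287129759788513, 0.025014428421854973), 11.34703540802002)
[523. 191.] 76 [ 0.5737 -0.3667  0.0532] ((0.5712314248085022, -0.35905590653419495), (0.03343939781188965, 0.06272163987159729), 79.496337890625)
[323. 196.] 193 [0.5662 0.1124 0.0826] ((0.5678872466087341, 0.11280597746372223), (0.03303779661655426, 0.033220428973436356), 0.08847083151340485)
[168. 227.] 391 [0.4988 0.4681 0.1057] ((0.5002546906471252, 0.47460952401161194), (0.04288289323449135, 0.03990134969353676), 45.08271789550781)
[225. 236.] 333 [0.4743 0.3358 0.103 ] ((0.4756195
[... 725 characters left out ...]
 ((0.38309404253959656, 0.35411444306373596), (0.039669111371040344, 0.040126651525497437), 60.65545654296875)
[264. 280.] 477 [0.3735 0.2529 0.0681] ((0.37426164746284485, 0.2529294490814209), (0.05568043887615204, 0.05321816727519035), 88.61235809326172)
[404. 220.] 73 [ 0.5133 -0.0814  0.0127] ((0.5130366683006287, -0.08999711275100708), (0.06238536164164543, 0.008774548768997192), 80.02664947509766)
[496. 241.] 1616 [ 0.4579 -0.309   0.013 ] ((0.458825945854187, -0.3030732572078705), (0.09545589238405228, 0.1627207100391388), 3.097801446914673)
[331. 247.] 1665 [0.4487 0.094  0.0128] ((0.4497974216938019, 0.101912721991539), (0.09692017734050751, 0.16281791031360626), 0.6097376942634583)
```

Poses, as world x, y:

| Item | x | y | Note |
|---|---|---|---|
| Thermometer | 0.457 | -0.096 | yaw -11° |
| Rectangular recess, green tray | 0.450 | 0.139 | |
| Round recess, green tray | 0.4505 | 0.063 | |
| Large recess, navy tray | 0.4565 | -0.265 | |
| Small recess, navy tray | 0.4605 | -0.341 | |
| spice_a | 0.383 | 0.351 | |
| spice_b | 0.475 | 0.338 | |
| Tin | 0.374 | 0.251 | |

I'll start with the thermometer: close the fingers, turn to yaw -11° and move above it.

Call:
drive_tool([
  [0, 0, 0, 0, 0, 7.1, -1],
  [0, 0, 0, 0, 0, 7.1, -1],
  [0, 0, 0, 0, 0, 7.1, -1],
  [0, 0, 0, 0, 0, 7.1, -1],
  [0, 0, 0, 0, 0, 7.1, -1],
  [0.0086, -0.0417, 0, 0, 0, 0, -1],
  [0.0086, -0.0417, 0, 0, 0, 0, -1],
  [0.0086, -0.0417, 0, 0, 0, 0, -1],
  [0.0086, -0.0417, 0, 0, 0, 0, -1],
  [0.0086, -0.0417, 0, 0, 0, 0, -1],
], newtons=30)

```text
t: 1.1
tcp_pos: [0.3419, -0.37, 0.245]
tool_rot: [0.995, -0.096, -0.0, -0.0]
force: [1.1, 0.6, -0.2]
finger_gap: -0.002
gripper_force: 0.0
```

Call:
drive_tool([
  [0.0086, -0.0417, 0, 0, 0, 0, -1],
  [0.0086, -0.0417, 0, 0, 0, 0, -1],
  [0.0086, -0.0417, 0, 0, 0, 0, -1],
  [0.0086, -0.0417, 0, 0, 0, 0, -1],
  [0.0086, -0.0417, 0, 0, 0, 0, -1],
  [0.0086, -0.0417, 0, 0, 0, 0, -1],
  [0.0086, -0.0417, 0, 0, 0, 0, -1],
  [0, 0, 0.04, 0, 0, 0, -1],
  [0, 0, 0.04, 0, 0, 0, -1],
  [0, 0, 0, 0, 0, 0, -1],
])

```text
t: 2.1
tcp_pos: [0.4528, -0.0945, 0.1615]
tool_rot: [0.995, -0.095, -0.005, -0.002]
force: [-0.5, 0.2, -0.3]
finger_gap: -0.002
gripper_force: 0.0
```

Call:
drive_tool([
  [0, 0, 0.03, 0, 0, 0, -1],
  [0, 0, 0.02, 0, 0, 0, -1],
  [0, 0, 0, 0, 0, 0, -1],
  [0, 0, 0, 0, 0, 0, -1],
])

```text
t: 2.5
tcp_pos: [0.4567, -0.0972, 0.1164]
tool_rot: [0.995, -0.096, 0.0, 0.0]
force: [1.0, -0.0, 0.3]
finger_gap: 0.002
gripper_force: 0.0
```

```bash
python3 - <<'E'
from h import *
s=snap("side"); save(s,"pics/s1.png",(230,220,400,350),4.5); print(manip.sense()["tcp_pos"],manip.sense()["force"])
E
```

```text
[ 0.45699519 -0.0972917   0.11673329] [-0.17306611 -0.42137854  0.04702513]
```

View pics/s1.png

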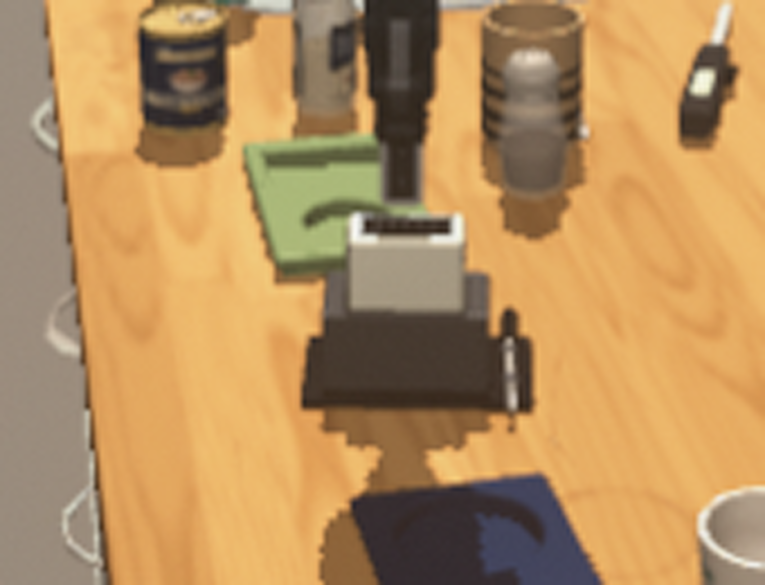

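The side crop shows the closed fingers (400,195 in the crop) centred over the charcoal pad (405,228). Now I'll press.

Call:
drive_tool([
  [0, 0, 0.006, 0, 0, 0, -1],
  [0, 0, 0.005, 0, 0, 0, -1],
  [0, 0, 0.003, 0, 0, 0, -1],
  [0, 0, 0.002, 0, 0, 0, -1],
  [0, 0, 0.002, 0, 0, 0, -1],
  [0, 0, 0.002, 0, 0, 0, -1],
  [0, 0, 0, 0, 0, 0, -1],
  [0, 0, 0, 0, 0, 0, -1],
])

```text
t: 3.35
tcp_pos: [0.4563, -0.0967, 0.0958]
tool_rot: [0.995, -0.095, 0.0, 0.0]
force: [-0.6, 0.2, 6.2]
finger_gap: -0.002
gripper_force: 2.7
```

Call:
drive_tool([
  [0, 0, 0.002, 0, 0, 0, -1],
  [0, 0, 0.0015, 0, 0, 0, -1],
  [0, 0, 0, 0, 0, 0, -1],
  [0, 0, 0, 0, 0, 0, -1],
])

```text
t: 3.75
tcp_pos: [0.4563, -0.0967, 0.0924]
tool_rot: [0.995, -0.095, 0.0, 0.0]
force: [-0.8, -0.2, 7.2]
finger_gap: 0.0
gripper_force: 3.5
```

Call:
drive_tool([
  [0, 0, 0.001, 0, 0, 0, -1],
  [0, 0, 0.001, 0, 0, 0, -1],
  [0, 0, 0, 0, 0, 0, -1],
  [0, 0, 0, 0, 0, 0, -1],
])

```text
t: 4.15
tcp_pos: [0.4564, -0.0968, 0.0905]
tool_rot: [0.995, -0.095, 0.0, 0.0]
force: [-1.5, -0.2, 7.8]
finger_gap: -0.005
gripper_force: 4.0
```

Call:
drive_tool([
  [0, 0, 0.001, 0, 0, 0, -1],
  [0, 0, 0, 0, 0, 0, -1],
  [0, 0, 0, 0, 0, 0, -1],
])

```text
t: 4.45
tcp_pos: [0.4565, -0.0968, 0.0904]
tool_rot: [0.995, -0.095, 0.001, 0.0]
force: [-2.1, 0.8, 16.6]
finger_gap: 0.005
gripper_force: 8.3
```

Call:
drive_tool([
  [0, 0, -0.01, 0, 0, 0, -1],
  [0, 0, -0.015, 0, 0, 0, -1],
  [0, 0, -0.03, 0, 0, 0, -1],
  [0, 0, -0.02, 0, 0, 0, 0],
  [0, 0, 0, 0, 0, 0, 0.4],
  [0, 0, 0, 0, 0, 0, 0.4],
])

```text
t: 5.05
tcp_pos: [0.456, -0.0966, 0.1638]
tool_rot: [0.995, -0.095, 0.0, 0.0]
force: [-1.0, 0.3, -0.7]
finger_gap: 0.506
gripper_force: 0.0
```

```bash
python3 - <<'E'
from h import *
s=snap("side"); save(s,"pics/s2.png",(230,220,400,350),4.5); print(manip.sense()["tcp_pos"],manip.sense()["finger_gap"])
P=cloud(s); m=(abs(P[...,0]-.457)<.03)&(abs(P[...,1]+.096)<.03)&(P[...,2]<.105)
print(np.percentile(P[m][:,2],[90,95,98]))
s=np.load("side0.npy",allow_pickle=True).item();P=cloud(s); m=(abs(P[...,0]-.457)<.03)&(abs(P[...,1]+.096)<.03)&(P[...,2]<.105)
print(np.percentile(P[m][:,2],[90,95,98]))
E
```

```text
[ 0.45554729 -0.09635759  0.16320968] 0.5913741755657215
[0.09769399 0.09854201 0.09935617]
[0.08981889 0.09075411 0.09160696]
```

View pics/s2.png

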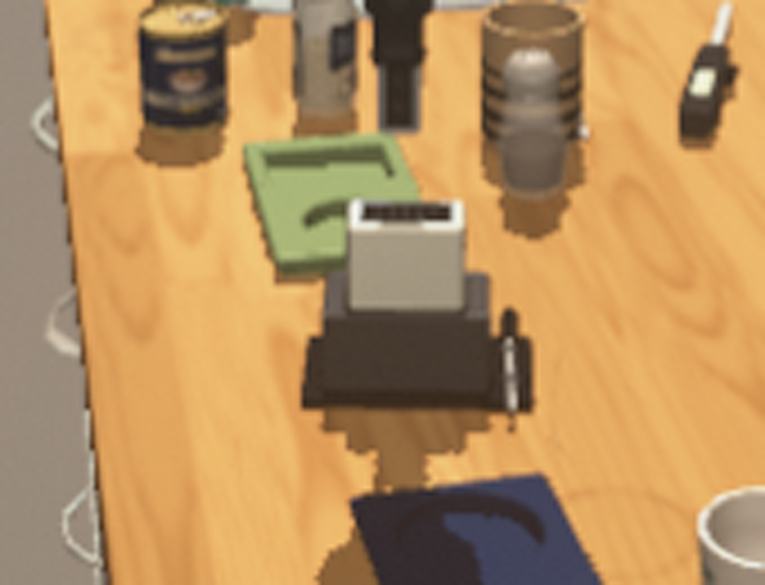

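The latch let go: the unit bottomed at 16.6 N and its top is now about 8 mm higher. Now I'll grasp it.

Call:
drive_tool([
  [0, 0, 0.03, 0, 0, 0, 0.4],
  [0, 0, 0.03, 0, 0, 0, 0.4],
  [0, 0, 0.02, 0, 0, 0, 0.4],
  [0, 0, 0.01, 0, 0, 0, 0.4],
  [0, 0, 0.003, 0, 0, 0, 0.4],
  [0, 0, 0, 0, 0, 0, -1],
  [0, 0, 0, 0, 0, 0, -1],
  [0, 0, 0, 0, 0, 0, -1],
  [0, 0, 0, 0, 0, 0, -1],
  [0, 0, 0, 0, 0, 0, -1],
], newtons=40)

```text
t: 6.1
tcp_pos: [0.4564, -0.0967, 0.0713]
tool_rot: [0.995, -0.095, 0.001, 0.0]
force: [-0.4, 0.3, 1.2]
finger_gap: 0.396
gripper_force: 44.6
```

Call:
drive_tool([
  [0, 0, -0.015, 0, 0, 0, -1],
  [0, 0, -0.03, 0, 0, 0, -1],
  [0, 0, -0.03, 0, 0, 0, -1],
  [0, 0, -0.015, 0, 0, 0, -1],
  [0, 0, 0, 0, 0, -5.7, -1],
  [0, 0, 0, 0, 0, -5.7, -1],
  [-0.002, -0.02, 0, 0, 0, 0, -1],
  [-0.002, -0.035, 0, 0, 0, 0, -1],
  [-0.002, -0.04, 0, 0, 0, 0, -1],
  [0, -0.04, 0, 0, 0, 0, -1],
])

```text
t: 7.1
tcp_pos: [0.4484, 0.0394, 0.161]
tool_rot: [1.0, 0.003, -0.0, -0.0]
force: [0.2, -1.2, -1.7]
finger_gap: 0.395
gripper_force: 44.6
```

Call:
drive_tool([
  [0, -0.04, 0, 0, 0, 0, -1],
  [0, -0.035, 0, 0, 0, 0, -1],
  [0, -0.0257, 0, 0, 0, 0, -1],
  [0, 0, 0, 0, 0, 0, -1],
  [0, 0, 0, 0, 0, 0, -1],
])

```text
t: 7.6
tcp_pos: [0.4478, 0.1393, 0.1609]
tool_rot: [1.0, 0.005, -0.0, 0.0]
force: [-0.6, -0.2, -1.4]
finger_gap: 0.393
gripper_force: 44.6
```

Call:
drive_tool([
  [0.002, 0, 0.03, 0, 0, 0, -1],
  [0, 0, 0.03, 0, 0, 0, -1],
  [0, 0, 0.025, 0, 0, 0, -1],
  [0, 0, 0.015, 0, 0, 0, -1],
  [0, 0, 0.006, 0, 0, 0, -1],
  [0, 0, 0.003, 0, 0, 0, -1],
  [0, 0, 0, 0, 0, 0, -1],
  [0, 0, 0, 0, 0, 0, -1],
])

```text
t: 8.4
tcp_pos: [0.4508, 0.1388, 0.0525]
tool_rot: [1.0, 0.004, 0.001, -0.0]
force: [0.4, -0.1, -1.3]
finger_gap: 0.391
gripper_force: 44.6
```

Call:
drive_tool([
  [0, 0, 0.002, 0, 0, 0, -1],
  [0, 0, 0.001, 0, 0, 0, -1],
  [0, 0, 0, 0, 0, 0, -1],
  [0, 0, 0, 0, 0, 0, -1],
])

```text
t: 8.8
tcp_pos: [0.4506, 0.1391, 0.0493]
tool_rot: [1.0, 0.004, 0.001, -0.0]
force: [-0.0, 0.2, 4.6]
finger_gap: 0.393
gripper_force: 45.0
```

The floor contact is at the expected height (4.6 N). I'll release, rise, turn to put the fingers along x, and go to the olive-topped jar.

Call:
drive_tool([
  [0, 0, 0, 0, 0, 0, 0.1],
  [0, 0, 0, 0, 0, 0, 0.3],
  [0, 0, 0, 0, 0, 0, 0.3],
  [0, 0, -0.02, 0, 0, 0, 0.3],
  [0, 0, -0.04, 0, 0, 0, 0.3],
  [0, 0, -0.04, 0, 0, 0, 0.3],
  [0, 0, -0.02, 0, 0, 0, 0.4],
  [0, 0, 0, 0, 0, -8, 0.4],
  [0, 0, 0, 0, 0, -8, 0.4],
  [0, 0, 0, 0, 0, -8, 0.4],
])

```text
t: 9.8
tcp_pos: [0.45, 0.1391, 0.1691]
tool_rot: [0.977, 0.215, 0.0, 0.0]
force: [-0.0, -0.1, 0.1]
finger_gap: 0.703
gripper_force: 0.0
```

Call:
drive_tool([
  [0, 0, 0, 0, 0, -8.2, 0.4],
  [0, 0, 0, 0, 0, -8.2, 0.4],
  [0, 0, 0, 0, 0, -8.2, 0.4],
  [0, 0, 0, 0, 0, -8.2, 0.4],
  [0, 0, 0, 0, 0, -8.2, 0.4],
  [0, 0, 0, 0, 0, -8.2, 0.4],
  [0, 0, 0, 0, 0, -8.2, 0.4],
  [0, 0, 0, 0, 0, -8.1, 0.4],
  [0.02, -0.006, 0, 0, 0, 0, 0.4],
  [0.04, -0.013, 0, 0, 0, 0, 0.4],
])

```text
t: 10.8
tcp_pos: [0.4324, 0.1982, 0.1687]
tool_rot: [0.709, 0.705, 0.0, 0.0]
force: [1.5, 0.7, -0.0]
finger_gap: 0.7
gripper_force: 0.0
```

Call:
drive_tool([
  [0.04, -0.013, 0, 0, 0, 0, 0.4],
  [0.04, -0.013, 0, 0, 0, 0, 0.4],
  [0.04, -0.013, 0, 0, 0, 0, 0.4],
  [0.032, -0.0096, 0, 0, 0, 0, 0.4],
  [0, 0, 0, 0, 0, 0, 0.4],
  [0, 0, 0, 0, 0, 0, 0.4],
])

```text
t: 11.4
tcp_pos: [0.382, 0.3513, 0.1685]
tool_rot: [0.706, 0.708, -0.001, 0.0]
force: [-0.4, -0.2, -0.5]
finger_gap: 0.701
gripper_force: 0.0
```

```bash
python3 - <<'E'
from h import *
s=snap("side"); save(s,"pics/s3.png",(230,170,400,320),4); t=snap("top"); save(t,"pics/t3.png",(160,200,400,320),3.3)
m=manip.sense();print(m["tcp_pos"],m["finger_gap"],m["q"])
E
```

```text
[0.38260655 0.35009198 0.1685519 ] 0.6974034439039284 [ 5.25530033e-01  4.97865559e-01  1.77274867e+00 -4.29218482e-04
  8.72171730e-01  5.27013124e-01]
```

View pics/s3.png

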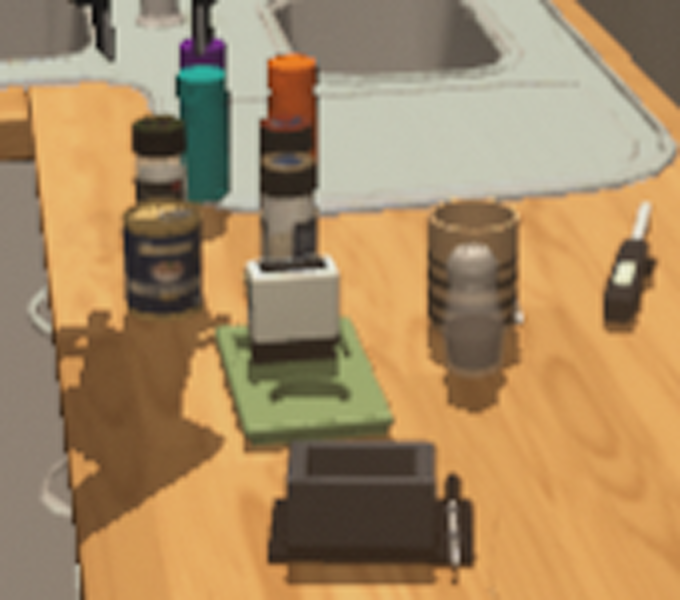

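The thermometer stands in the rectangular recess at (295,310 in the crop), and the dock is empty. The gripper is above the olive jar. Descend and grasp.

Call:
drive_tool([
  [0, 0, 0.03, 0, 0, 0, 0.4],
  [0, 0, 0.03, 0, 0, 0, 0.4],
  [0, 0, 0.03, 0, 0, 0, 0.4],
  [0, 0, 0.016, 0, 0, 0, 0.4],
  [0, 0, 0, 0, 0, 0, 0.4],
  [0, 0, 0, 0, 0, 0, -1],
  [0, 0, 0, 0, 0, 0, -1],
  [0, 0, 0, 0, 0, 0, -1],
  [0, 0, 0, 0, 0, 0, -1],
  [0, 0, 0, 0, 0, 0, -1],
])

```text
t: 12.5
tcp_pos: [0.3831, 0.3513, 0.0635]
tool_rot: [0.707, 0.707, 0.001, 0.0]
force: [0.2, -0.2, 3.3]
finger_gap: 0.472
gripper_force: 38.6
```

Call:
drive_tool([
  [0, 0, -0.015, 0, 0, 0, -1],
  [0, 0, -0.035, 0, 0, 0, -1],
  [0, 0, -0.04, 0, 0, 0, -1],
  [0, 0, -0.035, 0, 0, 0, -1],
  [-0.02, 0.005, 0, 0, 0, 0, -1],
  [-0.035, 0.008, 0, 0, 0, 0, -1],
  [-0.04, 0.01, 0, 0, 0, 0, -1],
  [-0.04, 0.01, 0, 0, 0, 0, -1],
  [-0.04, 0.01, 0, 0, 0, 0, -1],
  [-0.04, 0.01, 0, 0, 0, 0, -1],
])

```text
t: 13.5
tcp_pos: [0.4356, 0.1347, 0.1881]
tool_rot: [0.707, 0.707, 0.0, 0.0]
force: [1.4, 0.7, -0.3]
finger_gap: 0.468
gripper_force: 38.5
```

Call:
drive_tool([
  [-0.035, 0.008, 0, 0, 0, 0, -1],
  [-0.025, 0.006, 0, 0, 0, 0, -1],
  [-0.0133, 0.0004, 0, 0, 0, 0, -1],
  [0, 0, 0, 0, 0, 0, -1],
  [0, 0, 0, 0, 0, 0, -1],
])

```text
t: 14.0
tcp_pos: [0.4493, 0.0634, 0.1878]
tool_rot: [0.707, 0.707, -0.0, -0.001]
force: [-1.2, 0.1, -2.4]
finger_gap: 0.47
gripper_force: 38.5
```

Call:
drive_tool([
  [0, 0.001, 0.03, 0, 0, 0, -1],
  [0, 0, 0.035, 0, 0, 0, -1],
  [0, 0, 0.03, 0, 0, 0, -1],
  [0, 0, 0.015, 0, 0, 0, -1],
  [0, 0, 0.006, 0, 0, 0, -1],
  [0, 0, 0.003, 0, 0, 0, -1],
  [0, 0, 0.001, 0, 0, 0, -1],
  [0, 0, 0, 0, 0, 0, -1],
])

```text
t: 14.8
tcp_pos: [0.4513, 0.0631, 0.0684]
tool_rot: [0.707, 0.707, 0.0, 0.0]
force: [-0.2, -0.3, -0.8]
finger_gap: 0.467
gripper_force: 39.1
```

Call:
drive_tool([
  [0, 0, 0.001, 0, 0, 0, -1],
  [0, 0, 0.0005, 0, 0, 0, -1],
  [0, 0, 0, 0, 0, 0, -1],
])

```text
t: 15.1
tcp_pos: [0.4515, 0.0627, 0.0675]
tool_rot: [0.707, 0.707, 0.001, 0.001]
force: [-0.8, 0.6, 6.7]
finger_gap: 0.467
gripper_force: 40.2
```

The olive jar is seated. Release and move on to the tin.

Call:
drive_tool([
  [0, 0, 0, 0, 0, 0, 0.1],
  [0, 0, 0, 0, 0, 0, 0.2],
  [0, 0, 0, 0, 0, 0, 0.2],
  [0, 0, -0.02, 0, 0, 0, 0.2],
  [0, 0, -0.045, 0, 0, 0, 0.2],
  [0, 0, -0.045, 0, 0, 0, 0.8],
  [0.02, -0.008, 0, 0, 0, 0, 0.8],
  [0.035, -0.015, 0, 0, 0, 0, 0.8],
  [0.04, -0.016, 0, 0, 0, 0, 0.8],
  [0.04, -0.016, 0, 0, 0, 0, 0.8],
])

```text
t: 16.1
tcp_pos: [0.3954, 0.1987, 0.1765]
tool_rot: [0.708, 0.706, 0.0, 0.0]
force: [1.2, 0.4, 0.5]
finger_gap: 0.902
gripper_force: 0.0
```

Call:
drive_tool([
  [0.033, -0.014, 0, 0, 0, 0, 0.8],
  [0.02, -0.0085, 0, 0, 0, 0, 0.8],
  [0, 0, 0.02, 0, 0, 0, 0.8],
  [0, 0, 0.03, 0, 0, 0, 0.8],
  [0, 0, 0, 0, 0, 0, 0.8],
  [0, 0, 0, 0, 0, 0, 0.8],
])

```text
t: 16.7
tcp_pos: [0.3731, 0.2506, 0.1261]
tool_rot: [0.707, 0.707, -0.001, -0.0]
force: [0.8, -1.0, 0.8]
finger_gap: 0.903
gripper_force: 0.0
```

```bash
python3 - <<'E'
from h import *
s=snap("side"); save(s,"pics/s4.png",(230,170,400,320),4)
m=manip.sense();print(m["tcp_pos"],m["finger_gap"])
E
```

```text
[0.37384197 0.2507314  0.12678001] 0.8979404767053607
```

View pics/s4.png

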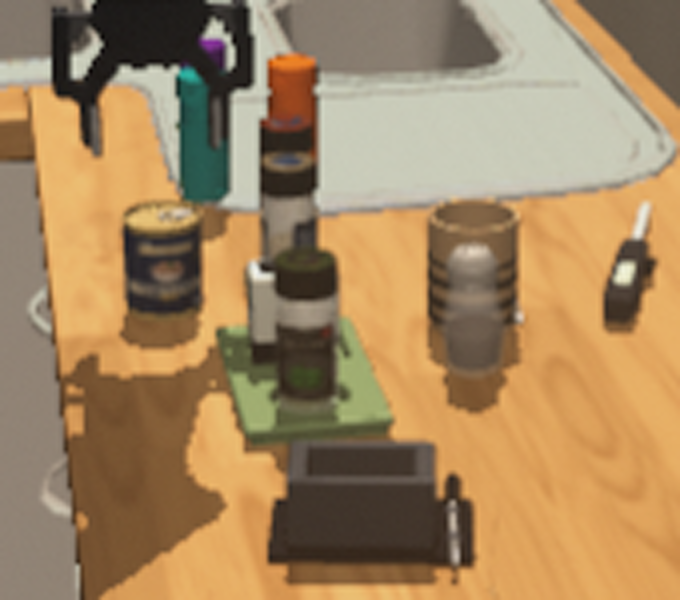

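The olive jar is upright in the round recess at (306,330 in the crop), and the gripper is over the tin at (163,255). Descend and grasp.

Call:
drive_tool([
  [0, 0, 0.03, 0, 0, 0, 0.8],
  [0, 0, 0.03, 0, 0, 0, 0.8],
  [0, 0, 0.02, 0, 0, 0, 0.8],
  [0, 0, 0, 0, 0, 0, 0.8],
  [0, 0, 0, 0, 0, 0, -1],
  [0, 0, 0, 0, 0, 0, -1],
  [0, 0, 0, 0, 0, 0, -1],
  [0, 0, 0, 0, 0, 0, -1],
  [0, 0, 0, 0, 0, 0, -1],
])

```text
t: 17.65
tcp_pos: [0.3747, 0.2511, 0.0478]
tool_rot: [0.707, 0.707, 0.002, 0.001]
force: [0.4, -0.6, 7.6]
finger_gap: 0.662
gripper_force: 43.5
```

Call:
drive_tool([
  [0, 0, -0.02, 0, 0, 0, -1],
  [0, 0, -0.04, 0, 0, 0, -1],
  [0, 0, -0.045, 0, 0, 0, -1],
  [0, 0, -0.03, 0, 0, 0, -1],
  [-0.02, 0.009, 0, 0, 0, 0, -1],
  [-0.035, 0.009, 0, 0, 0, 0, -1],
  [-0.04, 0.009, 0, 0, 0, 0, -1],
  [-0.04, 0.009, 0, 0, 0, 0, -1],
  [-0.04, 0.009, 0, 0, 0, 0, -1],
  [-0.04, 0.009, 0, 0, 0, 0, -1],
])

```text
t: 18.65
tcp_pos: [0.427, 0.0343, 0.1817]
tool_rot: [0.707, 0.707, 0.0, 0.0]
force: [0.5, 0.8, -2.8]
finger_gap: 0.658
gripper_force: 43.9
```

Call:
drive_tool([
  [-0.04, 0.006, 0, 0, 0, 0, -1],
  [-0.04, 0.006, 0, 0, 0, 0, -1],
  [-0.04, 0.006, 0, 0, 0, 0, -1],
  [-0.04, 0.006, 0, 0, 0, 0, -1],
  [-0.04, 0.0038, 0, 0, 0, 0, -1],
  [-0.04, 0, 0, 0, 0, 0, -1],
  [-0.035, 0, 0, 0, 0, 0, -1],
  [-0.026, 0, 0, 0, 0, 0, -1],
  [0, 0, 0, 0, 0, 0, -1],
  [0, 0, 0, 0, 0, 0, -1],
])

```text
t: 19.65
tcp_pos: [0.4543, -0.2649, 0.1812]
tool_rot: [0.708, 0.706, 0.0, -0.001]
force: [-0.4, 1.3, -2.2]
finger_gap: 0.661
gripper_force: 43.9
```

Call:
drive_tool([
  [0, 0.002, 0.03, 0, 0, 0, -1],
  [0, 0, 0.04, 0, 0, 0, -1],
  [0, 0, 0.03, 0, 0, 0, -1],
  [0, 0, 0.018, 0, 0, 0, -1],
  [0, 0, 0.006, 0, 0, 0, -1],
  [0, 0, 0.003, 0, 0, 0, -1],
  [0, 0, 0.001, 0, 0, 0, -1],
  [0, 0, 0, 0, 0, 0, -1],
])

```text
t: 20.45
tcp_pos: [0.4572, -0.2666, 0.0567]
tool_rot: [0.705, 0.709, -0.002, 0.002]
force: [-7.0, -6.4, 19.6]
finger_gap: 0.661
gripper_force: 49.5
```

It made contact 5 mm early, with some sideways force, so it may be on the rim. I'll back off and look.

Call:
drive_tool([
  [0, 0, -0.012, 0, 0, 0, -1],
  [0, 0, 0, 0, 0, 0, -1],
  [0, 0, 0, 0, 0, 0, -1],
])

```text
t: 20.75
tcp_pos: [0.4571, -0.2642, 0.0656]
tool_rot: [0.707, 0.707, 0.0, -0.0]
force: [-0.3, 0.4, -2.4]
finger_gap: 0.661
gripper_force: 47.2
```

```bash
python3 - <<'E'
from h import *
s=snap("side"); save(s,"pics/s5.png",(270,260,410,390),4.5)
m=manip.sense();print(m["tcp_pos"],m["finger_gap"],m["force"])
E
```

```text
[ 0.45692843 -0.26418515  0.06516205] 0.6584370366450812 [ 1.05452652  0.04507288 -2.16637462]
```

View pics/s5.png

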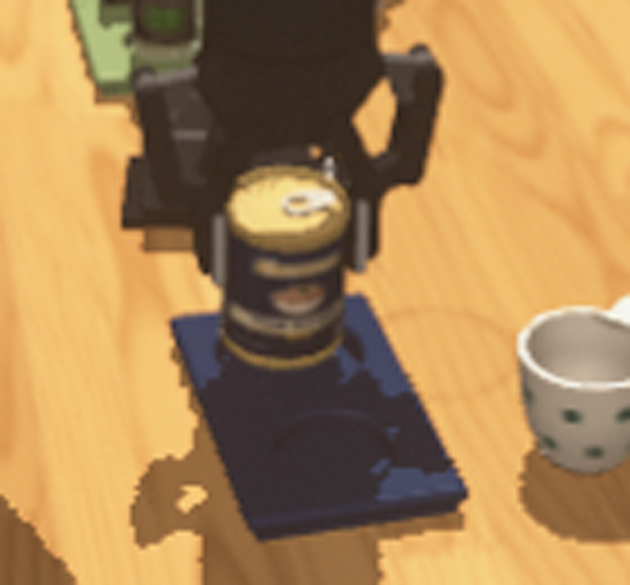

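```bash
python3 - <<'E'
from h import *
s=snap("side"); P=cloud(s); im=s["image"].astype(int)
v,u=np.mgrid[:480,:640]
m=(((u-(270+288/4.5))/12.)**2+((v-(260+207/4.5))/7.5)**2<1)
Q=P[m]; Q=Q[~np.isnan(Q[:,2])]
A=np.c_[Q[:,:2],np.ones(len(Q))]; w=np.ones(len(Q),bool)
for _ in range(5):
    c=np.linalg.lstsq(A[w],Q[w,2],rcond=None)[0]; r=Q[:,2]-A@c; w=abs(r)<.004
print(Q.mean(0),"slopes deg",np.degrees(np.arctan(c[:2])),w.sum(),r[w].std())
for a in [(-.02),0,.02]: pass
for (pu,pv) in [(283,345),(283,330),(283,280),(283,250),(230,335),(340,335)]:
    U,V=int(270+pu/4.5),int(260+pv/4.5); print((pu,pv),P[V,U].round(4))
E
```

```text
[ 0.45913602 -0.26405763  0.089736  ] slopes deg [0.22399909 3.68510711] 280 0.0014473397129127084
(283, 345) [ 0.4511 -0.286   0.0332]
(283, 330) [ 0.452  -0.2815  0.0374]
(283, 280) [ 0.4504 -0.2884  0.0679]
(283, 250) [ 0.4503 -0.2885  0.0841]
(230, 335) [ 0.432  -0.2663  0.0275]
(340, 335) [ 0.4814 -0.2711  0.0248]
```

The side crop shows the tin (287,270) tilted about 4–5° about the finger line, with its bottom swung to +y and resting on the rim. I'll tilt the tool back 4°, shift 5 mm to -y, and lower again.

Call:
drive_tool([
  [0, 0, -0.01, 0, 0, 0, -1],
  [0, 0, 0, 0, -2, 0, -1],
  [-0.003, 0, 0, 0, -2, 0, -1],
  [-0.002, 0, 0, 0, 0, 0, -1],
  [0, 0, 0, 0, 0, 0, -1],
  [0, 0, 0, 0, 0, 0, -1],
])

```text
t: 21.45
tcp_pos: [0.4572, -0.2705, 0.0756]
tool_rot: [0.707, 0.706, -0.024, 0.025]
force: [0.1, 0.5, -1.8]
finger_gap: 0.66
gripper_force: 47.0
```

```bash
cat > tin.py <<'E'
from h import *
def tin():
    s=snap("side"); P=cloud(s); m=manip.sense(); t=m["tcp_pos"]
    Q=P[260:400,290:400].reshape(-1,3); Q=Q[~np.isnan(Q[:,2])]
    top=Q[(abs(Q[:,2]-t[2]-.0245)<.008)&(np.hypot(Q[:,0]-t[0],Q[:,1]-t[1]-.002)<.026)]
    A=np.c_[top[:,:2],np.ones(len(top))]; w=np.ones(len(top),bool)
    for _ in range(6):
        c=np.linalg.lstsq(A[w],top[w,2],rcond=None)[0]; r=top[:,2]-A@c; w=abs(r)<.003
    print("tcp",t.round(4),"slope y deg",np.degrees(np.arctan(c[:2])).round(1),w.sum())
    for lo,hi in [(-.045,-.03),(-.03,-.015),(-.015,0),(0,.015)]:
        B=Q[(Q[:,2]>t[2]+lo)&(Q[:,2]<t[2]+hi)&(abs(Q[:,0]-t[0])<.008)&(abs(Q[:,1]-t[1]+.028)<.015)]
        print(lo,len(B),np.median(B,0).round(4))
    return s
E
python3 -c "from tin import *;tin()"
```

```text
tcp [ 0.4571 -0.2705  0.0756] slope y deg [0.4 1.6] 260
-0.045 46 [ 0.4557 -0.2941  0.0379]
-0.03 53 [ 0.4565 -0.2942  0.0523]
-0.015 55 [ 0.4568 -0.2947  0.0686]
0 48 [ 0.4571 -0.295   0.0832]
```

Call:
drive_tool([
  [0.001, 0, 0.012, 0, 0, 0, -1],
  [0.0006, 0, 0.007, 0, 0, 0, -1],
  [0, 0, 0.003, 0, 0, 0, -1],
  [0, 0, 0.001, 0, 0, 0, -1],
  [0, 0, 0, 0, 0, 0, -1],
  [0, 0, 0, 0, 0, 0, -1],
])

```text
t: 22.1
tcp_pos: [0.4572, -0.2704, 0.0526]
tool_rot: [0.707, 0.706, -0.025, 0.025]
force: [-0.8, -0.8, -2.1]
finger_gap: 0.663
gripper_force: 47.0
```

```bash
python3 -c "
from tin import *
tin();print(manip.sense()['force'])"
```

```text
tcp [ 0.4572 -0.2704  0.0527] slope y deg [-0.5  1. ] 255
-0.045 68 [ 0.4565 -0.2951  0.0154]
-0.03 48 [ 0.4561 -0.2943  0.0303]
-0.015 50 [ 0.4569 -0.2945  0.044 ]
0 47 [ 0.4569 -0.2948  0.0586]
[-0.38057218  0.91026422 -2.04958827]
```

It is inside the recess with no rim contact. I'll set it down and release.

Call:
drive_tool([
  [0, 0, 0.001, 0, 0, 0, -1],
  [0, 0, 0.001, 0, 0, 0, -1],
  [0, 0, 0, 0, 0, 0, -1],
  [0, 0, 0, 0, 0, 0, -1],
])

```text
t: 22.55
tcp_pos: [0.4572, -0.2705, 0.0509]
tool_rot: [0.707, 0.706, -0.025, 0.025]
force: [0.1, 2.1, 3.1]
finger_gap: 0.661
gripper_force: 47.6
```

Call:
drive_tool([
  [0, 0, 0, 0, 0, 0, 0.5],
  [0, 0, 0, 0, 0, 0, 0.8],
  [0, 0, 0, 0, 0, 0, 0.8],
  [0, 0, -0.03, 0, 0, 0, 0.8],
  [0, 0, -0.045, 0, 0, 0, 0.8],
  [0, 0, -0.045, 0, 2, 0, 0.4],
  [0, 0, 0, 0, 2, 0, 0.4],
  [0.02, 0.001, 0, 0, 0, 0, 0.4],
  [0.035, 0.001, 0, 0, 0, 0, 0.4],
  [0.04, 0.001, 0, 0, 0, 0, 0.4],
])

```text
t: 23.55
tcp_pos: [0.4604, -0.1672, 0.1704]
tool_rot: [0.708, 0.706, 0.0, 0.001]
force: [0.1, -0.2, -0.0]
finger_gap: 0.698
gripper_force: 0.0
```

Call:
drive_tool([
  [0.045, 0.001, 0, 0, 0, 0, 0.4],
  [0.045, 0.001, 0, 0, 0, 0, 0.4],
  [0.045, 0.001, 0, 0, 0, 0, 0.4],
  [0.045, 0.001, 0, 0, 0, 0, 0.4],
  [0.045, 0.001, 0, 0, 0, 0, 0.4],
  [0.045, 0.001, 0, 0, 0, 0, 0.4],
  [0.045, 0.001, 0, 0, 0, 0, 0.4],
  [0.045, 0.001, 0, 0, 0, 0, 0.4],
  [0.045, 0.001, 0, 0, 0, 0, 0.4],
  [0, 0, 0, 0, 0, 0, 0.4],
])

```text
t: 24.55
tcp_pos: [0.4694, 0.2428, 0.1704]
tool_rot: [0.705, 0.709, 0.002, 0.0]
force: [0.2, -1.3, -1.0]
finger_gap: 0.703
gripper_force: 0.0
```

```bash
python3 - <<'E'
from h import *
s=snap("side"); save(s,"pics/s6.png",(230,190,410,390),3)
m=manip.sense();print(m["tcp_pos"],m["tool_rot"],m["finger_gap"])
E
```

```text
[0.46898437 0.24040421 0.17010894] [7.05498801e-01 7.08711026e-01 3.08646733e-04 1.69224467e-04] 0.7004069006456769
```

View pics/s6.png

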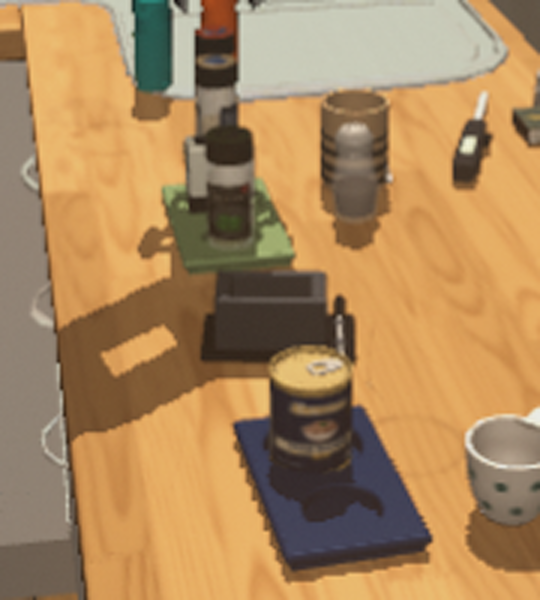

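The tin stands in the large recess at (312,410 in the crop). Now the red-topped jar at (0.475,0.338).

Call:
drive_tool([
  [0.03, 0.002, 0, 0, 0, 0, 0.4],
  [0.04, 0.002, 0, 0, 0, 0, 0.4],
  [0.0276, 0.0023, 0, 0, 0, 0, 0.4],
  [0, 0, 0.02, 0, 0, 0, 0.4],
  [0, 0, 0.03, 0, 0, 0, 0.4],
  [0, 0, 0.03, 0, 0, 0, 0.4],
  [0, 0, 0.0265, 0, 0, 0, 0.4],
  [0, 0, 0, 0, 0, 0, 0.4],
  [0, 0, 0, 0, 0, 0, -1],
  [0, 0, 0, 0, 0, 0, -1],
])

```text
t: 25.6
tcp_pos: [0.477, 0.3353, 0.0651]
tool_rot: [0.708, 0.707, 0.001, 0.001]
force: [0.6, 1.0, -1.7]
finger_gap: 0.468
gripper_force: 36.8
```

Call:
drive_tool([
  [0, 0, 0, 0, 0, 0, -1],
  [0, 0, 0, 0, 0, 0, -1],
  [0, 0, 0, 0, 0, 0, -1],
])

```text
t: 25.9
tcp_pos: [0.476, 0.3357, 0.0645]
tool_rot: [0.707, 0.707, 0.001, 0.0]
force: [0.2, -0.5, 1.5]
finger_gap: 0.468
gripper_force: 37.0
```

Call:
drive_tool([
  [0, 0, -0.015, 0, 0, 0, -1],
  [0, 0, -0.04, 0, 0, 0, -1],
  [0, 0, -0.045, 0, 0, 0, -1],
  [0, 0, -0.04, 0, 0, 0, -1],
  [-0.02, 0, 0, 0, 0, 0, -1],
  [-0.035, -0.001, 0, 0, 0, 0, -1],
  [-0.045, -0.001, 0, 0, 0, 0, -1],
  [-0.045, -0.001, 0, 0, 0, 0, -1],
  [-0.045, -0.001, 0, 0, 0, 0, -1],
  [-0.045, -0.001, 0, 0, 0, 0, -1],
])

```text
t: 26.9
tcp_pos: [0.4703, 0.0991, 0.2049]
tool_rot: [0.707, 0.707, 0.001, 0.001]
force: [0.2, 0.7, -1.0]
finger_gap: 0.467
gripper_force: 37.0
```

Call:
drive_tool([
  [-0.045, -0.001, 0, 0, 0, 0, -1],
  [-0.045, -0.001, 0, 0, 0, 0, -1],
  [-0.045, -0.001, 0, 0, 0, 0, -1],
  [-0.045, -0.001, 0, 0, 0, 0, -1],
  [-0.045, -0.001, 0, 0, 0, 0, -1],
  [-0.045, -0.001, 0, 0, 0, 0, -1],
  [-0.045, -0.001, 0, 0, 0, 0, -1],
  [-0.045, -0.001, 0, 0, 0, 0, -1],
  [-0.04, -0.001, 0, 0, 0, 0, -1],
  [-0.025, -0.001, 0, 0, 0, 0, -1],
])

```text
t: 27.9
tcp_pos: [0.4603, -0.3279, 0.2051]
tool_rot: [0.708, 0.706, -0.0, 0.002]
force: [0.8, 1.3, -1.3]
finger_gap: 0.469
gripper_force: 37.0
```

Call:
drive_tool([
  [-0.0177, 0, 0, 0, 0, 0, -1],
  [0, 0, 0, 0, 0, 0, -1],
  [0, 0, 0, 0, 0, 0, -1],
])

```text
t: 28.2
tcp_pos: [0.46, -0.341, 0.2039]
tool_rot: [0.707, 0.707, 0.0, -0.001]
force: [-0.3, 0.7, -1.4]
finger_gap: 0.468
gripper_force: 37.0
```

```bash
python3 - <<'E'
from h import *
s=snap("side"); save(s,"pics/s7.png",(260,180,400,390),2.8)
m=manip.sense();t=m["tcp_pos"];print(t)
P=cloud(s).reshape(-1,3)
for lo,hi in [(-.06,-.04),(-.04,-.02),(-.02,0)]:
    B=P[(P[:,2]>t[2]+lo)&(P[:,2]<t[2]+hi)&(abs(P[:,0]-t[0])<.007)&(abs(P[:,1]-t[1]+.02)<.015)]; print(lo,len(B),np.median(B,0))
E
```

```text
[ 0.46003198 -0.34038995  0.2037673 ]
-0.06 71 [ 0.45946157 -0.3543592   0.15370395]
-0.04 79 [ 0.45982998 -0.35451687  0.17436855]
-0.02 75 [ 0.4598976  -0.35468513  0.19452389]
```

View pics/s7.png

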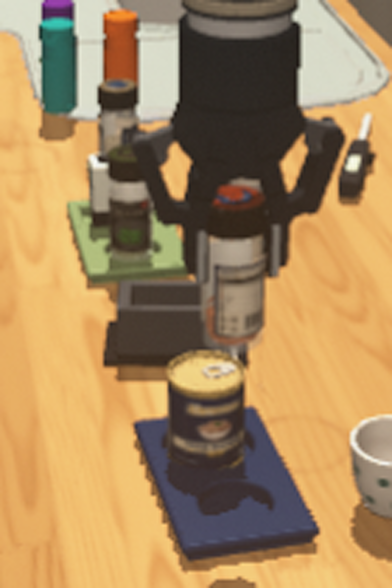

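The jar hangs upright over the small recess, with the red lid confirmed at (237,197 in the crop). Its axis sits about 5 mm to +y, so I'll shift and lower.

Call:
drive_tool([
  [-0.005, 0, 0.02, 0, 0, 0, -1],
  [0, 0, 0.035, 0, 0, 0, -1],
  [0, 0, 0.035, 0, 0, 0, -1],
  [0, 0, 0.025, 0, 0, 0, -1],
  [0, 0, 0.01, 0, 0, 0, -1],
  [0, 0, 0.005, 0, 0, 0, -1],
  [0, 0, 0.003, 0, 0, 0, -1],
  [0, 0, 0.001, 0, 0, 0, -1],
  [0, 0, 0, 0, 0, 0, -1],
  [0, 0, 0, 0, 0, 0, -1],
])

```text
t: 29.25
tcp_pos: [0.4607, -0.3476, 0.0707]
tool_rot: [0.707, 0.707, -0.0, 0.001]
force: [0.2, -0.0, -1.7]
finger_gap: 0.473
gripper_force: 37.0
```

Call:
drive_tool([
  [0, 0, 0.001, 0, 0, 0, -1],
  [0, 0, 0.001, 0, 0, 0, -1],
  [0, 0, 0.0005, 0, 0, 0, -1],
  [0, 0, 0, 0, 0, 0, -1],
])

```text
t: 29.65
tcp_pos: [0.4605, -0.3478, 0.0684]
tool_rot: [0.707, 0.707, -0.0, 0.001]
force: [-0.2, 0.1, 6.0]
finger_gap: 0.469
gripper_force: 38.0
```

Floor contact is at the expected height. Release, rise and check.

Call:
drive_tool([
  [0, 0, 0, 0, 0, 0, 0.1],
  [0, 0, 0, 0, 0, 0, 0.3],
  [0, 0, 0, 0, 0, 0, 0.3],
  [0, 0, -0.02, 0, 0, 0, 0.3],
  [0, 0, -0.045, 0, 0, 0, 0.3],
  [0, 0, -0.05, 0, 0, 0, 0.3],
  [0, 0, -0.05, 0, 0, 0, 0.3],
  [0, -0.045, 0, 0, 0, 0, 0.3],
  [0, 0, 0, 0, 0, 0, 0.3],
  [0, 0, 0, 0, 0, 0, 0.3],
])

```text
t: 30.65
tcp_pos: [0.4146, -0.3468, 0.2323]
tool_rot: [0.708, 0.706, 0.0, -0.0]
force: [0.1, -0.5, 0.8]
finger_gap: 0.646
gripper_force: 0.0
```

```bash
python3 - <<'E'
from h import *
s=snap("side"); save(s,"pics/s8.png",(230,190,410,390),3)
P=cloud(s)
Q=P.reshape(-1,3)
for n,x,y in [("th",.45,.139),("a",.4505,.063),("tin",.4565,-.265),("b",.4605,-.341)]:
    B=Q[np.hypot(Q[:,0]-x,Q[:,1]-y)<.015]; B=B[B[:,2]<.13]; print(n,np.percentile(B[:,2],[50,90,98]).round(4))
E
```

```text
th [0.0764 0.0782 0.0786]
a [0.0549 0.0967 0.1105]
tin [0.0742 0.0764 0.078 ]
b [0.111  0.1124 0.1129]
```

View pics/s8.png

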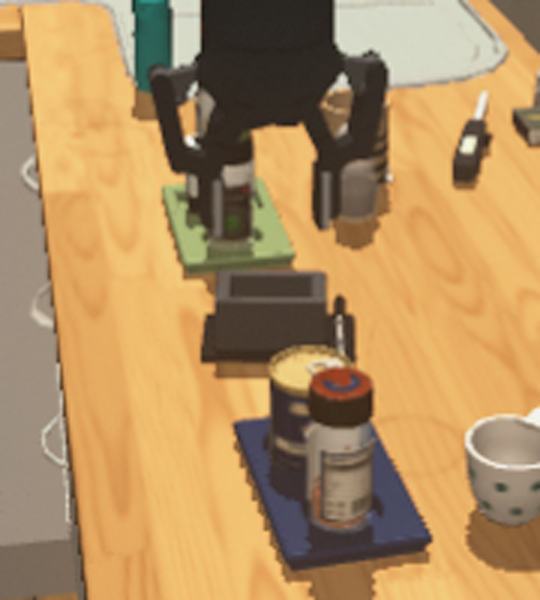

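The red-topped jar (340,450) and the tin (310,400) stand upright in the navy tray. All four top heights match fully seated (0.074, 0.109, 0.076 and 0.109 m), within about 4 mm. Handing in.

```bash
python3 -c "
from station import manip
print(manip.sign_off())"
```

```text
the job is handed in; nothing more can be done
None
```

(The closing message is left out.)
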